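Close the solder-paste jar left loose on the electronics bench

TASK

The solder paste in the jar with the orange cap dries out if the cap is left loose. Twist the orange cap clockwise (seen from above) until it is fully closed, with the white line on its top pointing to the white mark on the jar's holder, then let go; leave the blue and green caps closed as they are.

Things in the scene. Friction and masses are not known exactly. Their poses are not given: they have to be found in the camera images.
- orange_cap (a joint): Turn of the orange screw cap, rad: 0 = fully closed on its hard stop, positive = loosened (anticlockwise from above); starts at 0.6 to 1.2. It only turns about its upright axis, never rises or comes off; stiff (0.12 N m friction, no spring), stays where left. A white line runs on its top from centre to rim; closed, it points to the white mark on the top rim of the dark grey holder below
- orange_cap_grip (a point): Grip point on the orange cap's axis, 86 mm above the bench; turns with the cap, z up, x axis along its white line. Cap: solid round, 52 mm in diameter, from 68 to 100 mm above the bench; grip across any diameter from above. Below it a white jar (49 mm in diameter, orange band) in a dark grey round holder (92 mm, 24 mm high), both fixed. The jar's place and its mark's direction vary
- blue_cap (a joint): A second jar in its holder, like the orange-capped one but with a blue cap and blue band. This joint is its cap, rad: 0 = fully closed (so it starts), positive = loosened. The three jars stand left, middle and right in any order, at least 190 mm apart centre to centre
- green_cap (a joint): A third jar in its holder, like the orange-capped one but with a green cap and green band. This joint is its cap, rad: 0 = fully closed (so it starts), positive = loosened. The three jars stand left, middle and right in any order, at least 190 mm apart centre to centre

How it is judged (in metres and radians):
At the end, for the whole second after the job is handed in: The orange cap is within 0.18 rad (10 degrees) of fully closed and at rest; the blue and green caps are within 0.18 rad of fully closed (value of joint each of orange_cap, blue_cap, green_cap below 0.18 rad and velocity of joint orange_cap between -0.05 and 0.05 rad/s); the robot touches nothing.
It fails at once if the blue cap is loosened by more than 0.18 rad (value of joint blue_cap above 0.18 rad).
It fails at once if the green cap is loosened by more than 0.18 rad (value of joint green_cap above 0.18 rad).
It also fails if it takes over 32 s, if anything falls off the work surface, if the arm or the gripper's body presses on something with over 40 N, if the wrist force passes 120 N, or if a joint passes its speed limit or range.

ROBOT

A 7-joint arm with a two-finger parallel gripper is mounted at the origin on the work surface. World frame = base frame: x ahead of the robot, y to its left, z up, the work surface at z = 0. Lengths are in mm, angles in rad, forces in N, time in s.
With the tool pointing down it reaches from about 425 to 1025 mm from the base axis. Payload 3.6 kg.
Tool frame: the origin (TCP) lies between the finger pads; the fingertips stand 8 mm ahead of it and the grasp point (between the pads) lies 11 mm behind it (robot.tip_extent is the distance from the TCP to the fingertips, in mm); z points along the fingers, y is the line along which they close (so a half turn about z gives the same grasp; the last joint's range is limited). The gripper opens to 85 mm and grips with 20 to 120 N. Pads are 22 mm wide; open, the fingers measure 114 mm over their backs; the gripper's body (76 mm by 85 mm) begins 54 mm behind the grasp point. The pads swing forward as they close: fully open they stand 13 mm farther back than shut.
Start: joints at [1.125, 0.591, 0.048, 1.609, -0.033, 0.943, -0.034], TCP at [250.509, -680.349, 239.302] pointing down, gripper open.
Joint ranges: [-2.69, 2.69], [-0.47, 2.24], [-1.27, 1.36], [0.19, 2.51], [-1.53, 4.68], [0.08, 2.07], [-3.09, 3.09]. Speed limits (rad/s): [2.57, 2.57, 3.14, 3.14, 3.14, 3.14, 3.14].

INTERFACE

Orientations are given as [roll, pitch, yaw] about the fixed x, y, z axes, in that order (R = Rz(yaw) Ry(pitch) Rx(roll)).
In Python, from bench import robot gives the robot as it stands.
- The arm moves only by the shell command python3 jog.py 'ROWS' [FORCE]. ROWS is a JSON list that holds a single list of rows (three levels of brackets), with 1 to 10 rows, each of 5 numbers: the opening from 0.0 (shut) to 1.0 (fully open), then dx, dy, dz in parts of the range, where 1.0 means 75 cm, then a turn about the tool's z in a scale on which 1.0 is 45 degrees; each row is the pose to reach, as a shift and turn from the pose commanded when the command began, along the tool's axes at that moment; what a row does not reach only later rows make up. A row lasts 1/8 s, in which the tool goes at most 62.5 mm and 0.188 rad, less where a joint would pass 70% of its speed; a pose out of reach is approached as far as the arm can. The fingers move at their own pace and stop on an object; FORCE is the grip in N (left out, the last holds). Time passes only in rows, so rows that do not move let the fingers close. It prints the time, the measured TCP pose, the force, the opening and the grip force at its end. Shift and turn numbers lie between -1 and 1, and a call with a number outside is refused. Input that does not fit is refused with a message, and nothing moves.
- robot.state(): the state, without advancing time (a new reading comes with each control period).
- robot.read_camera(name): name is "scene" or "top" or "wrist"; returns the picture (480x640x3 uint8, red, green, blue); there is no depth.
- robot.camera_model(name): a dict with "intrinsics" (3x3 intrinsics, pixels), "R" (3x3) and "t" (3): a world point X has camera coordinates R X + t. Camera axes: x right, y down, z forward; pixel columns grow to the right and rows downward; lengths in mm; the calibration is good to about 2 mm. A picture is of the moment at which its call begins: read the wrist's pose just before it. camera_model takes no time and is no camera call; for the wrist camera it gives the pose at the moment of the call.
- robot.job_done(): hands the job in; it is judged then, once.
The state is a dict: "t": time; "joints": joint angles; "qvel": joint speeds; "effort": joint torques, N m; "tcp_pos": TCP position; "eef_rot": TCP orientation; "wrist_force": force on the tool from outside, world axes, zero at the start; "ft_torque": the same for the moment, N m; "width": opening from 0.0 (shut) to 1.0 (fully open); "grasp_force": force on a finger pad.
Only numpy, scipy, OpenCV 4.12 (cv2) and the standard library are available. Lean on these libraries where they do the work, as an engineer would, in place of code of your own. Each camera call takes 0.05 s, during which the arm holds its last target. There are 200 camera calls.

## Working session

There is one attempt and no reset: what is moved stays moved. The work goes in short steps, Python scripts to look and compute and a shell command to move; the robot and the scene stay as the last step left them, time stands still between calls to the robot, and variables do not carry over. Pictures are saved under pics/ and viewed, at most 10 in all, crops included, and the job is handed in when it is done.

```bash
mkdir -p pics; ls
python3 - <<'E'
from bench import robot
import cv2
s=robot.state();print(s)
for n in("top","scene"):
    im=robot.read_camera(n);cv2.imwrite(f"pics/{n}0.png",im[:,:,::-1]);m=robot.camera_model(n);print(n,m)
E
```

```text
bench.py
jog.py
pics
{'t': 0.0, 'joints': array([ 1.124498  ,  0.59214111,  0.04827976,  1.60982581, -0.03329801,
        0.94269052, -0.03369362]), 'qvel': array([ 0.00137159,  0.00029686,  0.00159491, -0.00024725, -0.00014178,
        0.00057723,  0.00134813]), 'effort': array([ 7.87665722e-04, -5.48696244e+01,  1.54656664e+00, -1.98126519e+01,
        9.32714524e-03,  8.72628589e-03, -3.92425889e-06]), 'tcp_pos': array([ 250.24520323, -679.58147063,  238.12323643]), 'eef_rot': array([-3.13933531e+00,  1.18918576e-04,  3.52903145e-01]), 'wrist_force': array([ 0.04090089, -1.09668076, -0.00736579]), 'ft_torque': array([-0.03673712, -0.03513172,  0.01915633]), 'grasp_force': 0.0, 'width': 1.0000472345293552}
top {'intrinsics': array([[467.35420903,   0.        , 316.91324481],
       [  0.        , 467.35420903, 235.76660227],
       [  0.        ,   0.        ,   1.        ]]), 'R': array([[-0.01145401, -0.99942707, -0.03184858],
       [-0.99803194,  0.01339023, -0.06126139],
       [ 0.06165275,  0.03108421, -0.99761351]]), 't': array([ 25.91030317, 531.23857953, 951.94178017])}
scene {'intrinsics': array([[507.5833829 ,   0.        , 331.41380796],
       [  0.        , 507.5833829 , 243.07820513],
       [  0.        ,   0.        ,   1.        ]]), 'R': array([[ 0.48408463,  0.87499137,  0.00722308],
       [ 0.54142184, -0.29303373, -0.78803149],
       [-0.68740414,  0.38538466, -0.61559256]]), 't': array([-272.06024795, -183.27073778, 1339.08157687])}
```

View pics/top0.png

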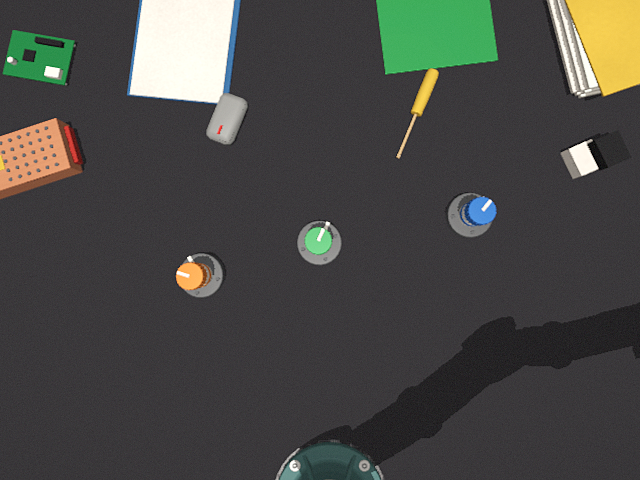

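The top view shows the orange cap at about (190,276) with its line pointing left. The white mark on its holder is at about (190,259), green is in the middle (318,240) and blue is at the right (481,211).

```bash
cat > h.py <<'E'
import numpy as np,cv2
from bench import robot
def ray(m,uv,z):
    d=np.linalg.inv(m["intrinsics"])@[uv[0],uv[1],1];d=m["R"].T@d;c=-m["R"].T@m["t"]
    return c+d*(z-c[2])/d[2]
def mask(im,h0,h1,s=120,v=60):
    h=cv2.cvtColor(im,cv2.COLOR_RGB2HSV);return cv2.inRange(h,(h0,s,v),(h1,255,255))
def white(im,v=170): 
    h=cv2.cvtColor(im,cv2.COLOR_RGB2HSV);return cv2.inRange(h,(0,0,v),(179,60,255))
E
python3 - <<'E'
from h import *
m=robot.camera_model("top");im=cv2.imread("pics/top0.png")[:,:,::-1].copy()
x0,y0=165,240;c=im[y0:310,x0:235].copy()
n,l,st,ce=cv2.connectedComponentsWithStats(white(c,150))
for i in range(1,n):
    if st[i,4]>5:
        p=ce[i]+[x0,y0];print(st[i],p,ray(m,p,100),ray(m,p,24))
k=mask(c,5,20);k2=cv2.morphologyEx(k,cv2.MORPH_OPEN,np.ones((3,3)));ct=max(cv2.findContours(k2,0,2)[0],key=cv2.contourArea)
print(cv2.boundingRect(ct),cv2.minEnclosingCircle(ct))
for u in((190,276),(190.5,277)): print(ray(m,u,100))
print(ray(m,(202,275),24))
cv2.imwrite("pics/crop.png",cv2.resize(c,None,fx=8,fy=8,interpolation=cv2.INTER_NEAREST)[:,:,::-1])
E
```

```text
[22 16  6  6 26] [189.65384615 258.69230769] [485.87773816 259.7107155  100.        ] [487.08935616 282.99330149  24.        ]
[12 31 12  7 40] [182.575 273.7  ] [457.52339181 273.14440081 100.        ] [456.29465455 297.58317514  24.        ]
[46 48  6  5  8] [213.375 290.125] [425.87115502 214.05417036 100.        ] [421.91822509 233.4072639   24.        ]
(11, 22, 31, 28) ((25.5, 34.9782600402832), 15.928964614868164)
[453.01106455 258.86998254 100.        ]
[451.10696564 257.90114148 100.        ]
[453.18302994 257.1142882   24.        ]
```

View pics/crop.png

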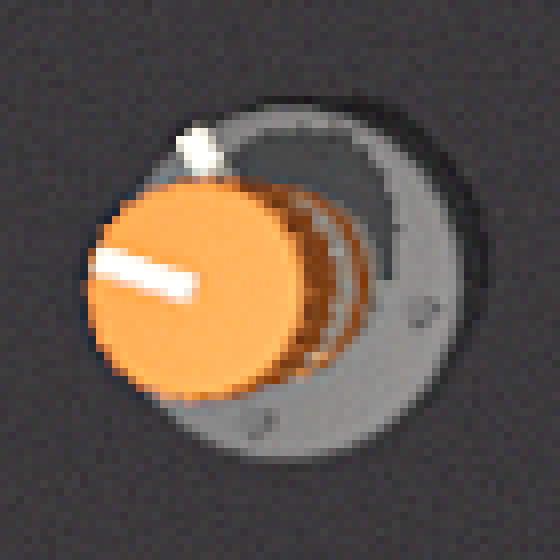

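Units first: shifts go in shares of 75 cm and turns go in shares of 45 degrees. So 418 mm / 750 = 0.5573, -411 mm / 750 = -0.548.

```bash
python3 jog.py '[[[1, 0.056, -0.0547, 0, 0], [1, 0.112, -0.1093, 0, 0], [1, 0.168, -0.164, 0, 0], [1, 0.224, -0.2187, 0, 0], [1, 0.28, -0.2733, 0, 0], [1, 0.336, -0.328, 0, 0], [1, 0.392, -0.3827, 0, 0], [1, 0.448, -0.4373, 0, 0], [1, 0.504, -0.492, 0, 0], [1, 0.5573, -0.548, 0, 0]]]' 60; python3 -c "
from h import *
s=robot.state();print(s['joints'],s['tcp_pos'],s['eef_rot'])
y=s['eef_rot'][2];d=np.array([453.6,259])-s['tcp_pos'][:2];print(d@[np.cos(y),np.sin(y)],d@[np.sin(y),-np.cos(y)])"
```

```text
t: 1.35
tcp_pos: [501.3, -148.4, 239.2]
eef_rot: [3.142, -0.0, 0.353]
wrist_force: [1.0, 0.2, 0.1]
width: 1.002
grasp_force: 0.0
[ 0.23608245  0.33942125 -0.04436924  2.06048121  0.02194064  0.74206379
 -1.03991577] [ 501.29406782 -148.42967273  239.17698839] [ 3.14151348e+00 -1.65363828e-05  3.52811292e-01]
96.0257965602561 -398.81412803881125
```

Scaled: -399 mm / 750 = -0.532, -342 mm / 750 = -0.456, -0.6 rad / 0.7854 = -0.7639.

```bash
python3 jog.py '[[[1, 0.0173, -0.076, 0, -0.1273], [1, 0.036, -0.152, 0, -0.2546], [1, 0.0547, -0.228, 0, -0.382], [1, 0.0733, -0.304, 0, -0.5093], [1, 0.0907, -0.38, 0, -0.6366], [1, 0.1093, -0.456, 0, -0.7639], [1, 0.128, -0.532, 0, -0.7639], [1, 0.128, -0.532, 0, -0.7639], [1, 0.128, -0.532, 0, -0.7639]]]'; python3 -c "
from h import *
s=robot.state();print(s['joints'],s['qvel'].round(3))
m=robot.camera_model('wrist');im=robot.read_camera('wrist');cv2.imwrite('pics/w1.png',im[:,:,::-1])
np.savez('w1.npz',**m)
print(m['R'],m['t'],-m['R'].T@m['t'])"
```

```text
t: 2.48
tcp_pos: [452.6, 256.7, 238.8]
eef_rot: [-3.142, 0.002, 0.953]
wrist_force: [1.1, -0.3, -0.5]
width: 1.0
grasp_force: 0.0
[-0.36769972  0.35032515 -0.29977862  2.05640579  0.14886649  0.75645191
 -1.37664593] [ 0.027 -0.007  0.025  0.013  0.001 -0.002 -0.001]
[[ 8.15362207e-01 -5.78950965e-01  5.00784695e-04]
 [-5.57453210e-01 -7.84851857e-01  2.70653804e-01]
 [-1.56302239e-01 -2.20960047e-01 -9.62676616e-01]] [-220.75861624  419.19800357  505.61583639] [492.71039253 312.92081661 373.39756089]
```

View pics/w1.png

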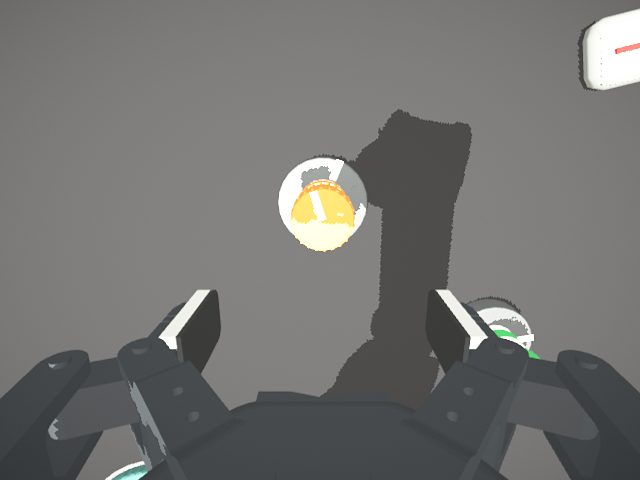

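The wrist view shows the orange cap centred near (323,218), with its line running up to about (316,192). The holder's mark is near (338,172).

Run:
```python
from h import *
m=dict(np.load("w1.npz"));im=cv2.imread("pics/w1.png")[:,:,::-1].copy();print(m["intrinsics"])
x0,y0=270,150;c=im[y0:260,x0:375].copy()
cv2.imwrite("pics/w1c.png",cv2.resize(c,None,fx=5,fy=5,interpolation=cv2.INTER_NEAREST)[:,:,::-1])
for name,u,z in(("capL",(292,218),100),("capR",(355,218),100),("cap",(323.5,219.5),100),("line",(318,206),100),("mark",(337,171),24),("hold",(322.5,201),24)):print(name,ray(m,u,z).round(1))
```

```text
[[346.98389532   0.         322.70783019]
 [  0.         346.98389532 235.10883987]
 [  0.           0.           1.        ]]
capL [436.4 276.2 100. ]
capR [477.9 246.8 100. ]
cap [456.4 260.5 100. ]
line [459.2 272.1 100. ]
mark [485.9 278.5  24. ]
hold [456.7 262.3  24. ]
```

View pics/w1c.png

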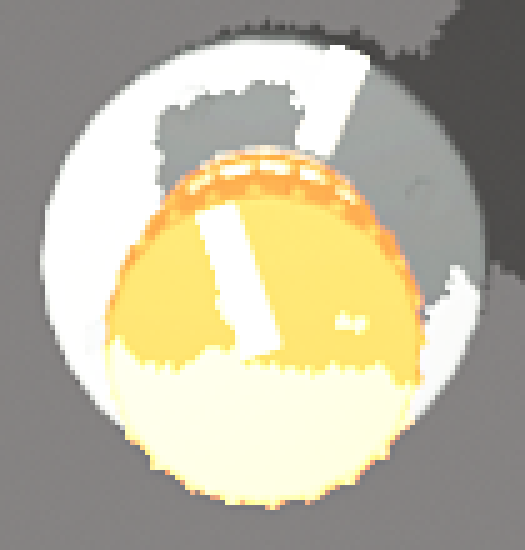

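Run:
```python
from h import *
m=dict(np.load("w1.npz"))
P=lambda x,y,z:ray(m,(270+x/5-.5,150+y/5-.5),z)
c=P(263.5,351,100);a,b=P(265,350,100),P(220,207,100);i,o=P(318,155,24),P(350,48,24);h=P(263.5,258,24)
an=lambda v:np.arctan2(v[1],v[0])
print("cap",c,"hold",h,"linelen",np.linalg.norm(b-a),an(b-a),an(b-c)," mark",an(o-i),an((i+o)/2-h),an((i+o)/2-c),np.linalg.norm(o-c),"rad",np.linalg.norm(P(105,345,100)-P(422,345,100))/2)
s=robot.state();y=s['eef_rot'][2];print(s['tcp_pos'],s['eef_rot'])
d=np.array([455.2,260.6])-s['tcp_pos'][:2];print(d@[np.cos(y),np.sin(y)],d@[np.sin(y),-np.cos(y)])
```

```text
cap [455.47741697 260.95656372 100.        ] hold [456.37984617 262.34557622  24.        ] linelen 24.247482284535987 1.2508540819292162 1.2393282244696429  mark 0.6687507052680325 0.533455084702756 0.5540351491133649 89.19715857496541 rad 25.60106492153245
[452.86610104 255.75504424 238.79493251] [3.14141336e+00 1.94167661e-03 9.51327583e-01]
5.299768131339737 -0.9127641646368676
```

Scaled: 162 mm / 750 = 0.216, 140 mm / 750 = 0.1867.

```bash
python3 jog.py '[[[1, 0.006, -0.0013, 0.0533, 0], [1, 0.006, -0.0013, 0.1067, 0], [1, 0.006, -0.0013, 0.1467, 0], [1, 0.006, -0.0013, 0.1867, 0], [1, 0.006, -0.0013, 0.216, 0], [1, 0.006, -0.0013, 0.216, 0], [1, 0.006, -0.0013, 0.216, 0]]]' 40 && python3 jog.py '[[[0, 0, 0, 0, 0], [0, 0, 0, 0, 0], [0, 0, 0, 0, 0], [0, 0, 0, 0, 0], [0, 0, 0, 0, 0], [0, 0, 0, 0, 0], [0, 0, 0, 0, 0], [0, 0, 0, 0, 0]]]' 40
```

```text
t: 3.4
tcp_pos: [455.5, 260.7, 77.9]
eef_rot: [3.141, -0.0, 0.951]
wrist_force: [-0.6, 0.6, 0.5]
width: 1.002
grasp_force: 0.0
t: 4.4
tcp_pos: [455.5, 261.6, 78.5]
eef_rot: [3.14, -0.001, 0.953]
wrist_force: [0.3, -1.2, 6.6]
width: 0.599
grasp_force: 40.8
```

Scaled: 0.6 rad / 0.7854 = 0.7639.

```bash
python3 jog.py '[[[0, 0, 0, 0, 0.1273], [0, 0, 0, 0, 0.2546], [0, 0, 0, 0, 0.382], [0, 0, 0, 0, 0.5093], [0, 0, 0, 0, 0.6366], [0, 0, 0, 0, 0.7003], [0, 0, 0, 0, 0.7639], [0, 0, 0, 0, 0.7639]]]'; python3 -c "
from bench import robot
s=robot.state();print(s['ft_torque'],s['joints'])"; for i in 1; do python3 jog.py '[[[0, 0, 0, 0, 0.0509], [0, 0, 0, 0, 0.1019], [0, 0, 0, 0, 0.1019]]]'; done; python3 -c "
from bench import robot
s=robot.state();print(s['ft_torque'],s['joints'])"
```

```text
t: 5.4
tcp_pos: [456.1, 260.8, 78.5]
eef_rot: [3.141, -0.002, 0.351]
wrist_force: [1.5, -2.4, 5.8]
width: 0.592
grasp_force: 40.8
[-0.60044419 -0.22513312 -0.08882359] [-0.57468143  0.5962332  -0.0433595   2.16317372  0.06959523  0.38174127
 -1.89500392]
t: 5.78
tcp_pos: [456.1, 260.7, 78.5]
eef_rot: [3.141, -0.002, 0.271]
wrist_force: [1.1, -3.1, 5.5]
width: 0.599
grasp_force: 40.9
[-0.61165755 -0.30502402 -0.11194536] [-0.58897049  0.59621738 -0.02364126  2.16385488  0.0399818   0.38019768
 -1.94559661]
```

Scaled: 0.04 rad / 0.7854 = 0.0509.

```bash
q(){ python3 -c "
from bench import robot
s=robot.state();print(s['ft_torque'],s['eef_rot'][2])"; }; python3 jog.py '[[[0, 0, 0, 0, 0.0509], [0, 0, 0, 0, 0.0509]]]' >/dev/null; q;  python3 jog.py '[[[0, 0, 0, 0, 0.0509], [0, 0, 0, 0, 0.0509]]]'>/dev/null; q;python3 jog.py '[[[0, 0, 0, 0, 0.0509], [0, 0, 0, 0, 0.0509]]]'>/dev/null; q; python3 -c "
from h import *
m=robot.camera_model('top');im=robot.read_camera('top');np.savez('t2.npz',**m)
cv2.imwrite('pics/t2.png',cv2.resize(im[230:320,150:250],None,fx=6,fy=6)[:,:,::-1])"
```

```text
[-0.78033698 -0.32923429  0.78315577] 0.23728540992048863
[-0.94712091 -0.6929959   1.13266824] 0.19809449553764935
[-0.97662672 -1.04763949  1.14022577] 0.15747916704262122
```

View pics/t2.png

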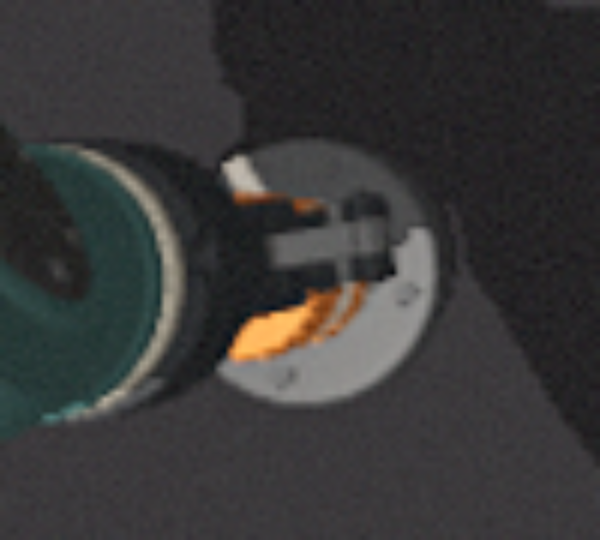

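The gripper hides the line in this view, but the wrist torque jumped to 1.14 N m and levelled off after about 0.70 rad, so the cap is on its stop. I'll let go, rise and check.

Scaled: -162 mm / 750 = -0.216, -140 mm / 750 = -0.1867.

```bash
python3 jog.py '[[[1, 0, 0, 0, 0], [1, 0, 0, 0, 0], [1, 0, 0, 0, 0], [1, 0, 0, 0, 0], [1, 0, 0, 0, 0], [1, 0, 0, 0, 0]]]'; python3 jog.py '[[[1, 0, 0, -0.0533, 0], [1, 0, 0, -0.12, 0], [1, 0, 0, -0.1867, 0], [1, 0, 0, -0.216, 0], [1, 0, 0, -0.216, 0], [1, 0, 0, -0.216, 0]]]'; python3 -c "
from h import *
m=robot.camera_model('wrist');im=robot.read_camera('wrist');np.savez('w3.npz',**m)
cv2.imwrite('pics/w3.png',im[:,:,::-1]);c=im[130:270,250:390]
cv2.imwrite('pics/w3c.png',cv2.resize(c,None,fx=4,fy=4,interpolation=cv2.INTER_NEAREST)[:,:,::-1])"
```

```text
t: 7.32
tcp_pos: [454.7, 261.6, 77.3]
eef_rot: [3.142, 0.0, 0.153]
wrist_force: [-0.7, 1.0, -0.1]
width: 0.999
grasp_force: 0.0
t: 8.07
tcp_pos: [454.0, 261.1, 238.3]
eef_rot: [3.141, 0.002, 0.153]
wrist_force: [-0.1, 0.4, -0.0]
width: 1.003
grasp_force: 0.0
```

View pics/w3c.png

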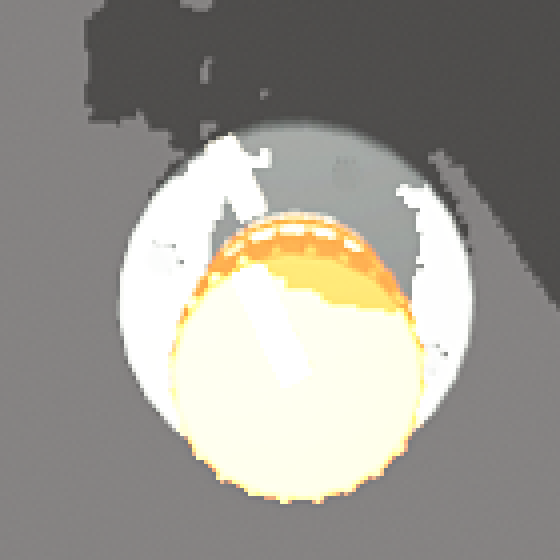

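The line runs from (297,378) to (248,268) in the crop and the mark from (252,217) to (225,140), so they look aligned. I'll check the angles.

Run:
```python
from h import *
m=dict(np.load("w3.npz"))
P=lambda x,y,z:ray(m,(250+x/4-.5,130+y/4-.5),z)
an=lambda v:np.arctan2(v[1],v[0])
c=P(298,378,100);h=P(296,306,24);a,b=P(292,382,100),P(248,268,100);i,o=P(253,217,24),P(225,140,24)
print(c,h,"line",an(b-a),an(b-c),"mark",an(o-i),an((i+o)/2-c),an((i+o)/2-h))
s=robot.state();print(s['wrist_force'],s['qvel'].round(3))
t=robot.camera_model("top");im=robot.read_camera("top");cv2.imwrite('pics/t3.png',cv2.resize(im[190:310,150:250],None,fx=5,fy=5)[:,:,::-1])
```

```text
[455.77217873 260.48547414 100.        ] [455.88291092 260.69771305  24.        ] line 0.5112279795399004 0.5695649282764973 mark 0.49572931262925224 0.5719416248381783 0.5685658982343931
[-0.30083437 -1.39968965 -0.42294723] [ 0.002  0.009 -0.001  0.002  0.     0.001 -0.001]
```

The line is at 0.57 rad and the mark at 0.57 rad, so the cap is closed. The arm is clear and the other caps were never touched.

```bash
python3 -c "
from bench import robot
print(robot.job_done())"
```

```text
the job is handed in; nothing more can be done
None
```

The orange cap is closed on its stop, its white line matching the holder's mark (both measured at 0.57 rad); I let go, left the blue and green caps untouched, and handed the job in at about 8 s (no verdict was returned).

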